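# Tip the reject token out of the inspection tray

## Robot

A 6-joint arm with a two-finger parallel gripper is mounted at the origin on the work surface. World frame = base frame: x ahead of the robot, y to its left, z up, the work surface at z = 0. Lengths are in m, angles in degrees, forces in N, time in s.
With the tool pointing down it reaches from about 0.25 to 0.725 m from the base axis. Payload 9.7 kg.
Tool frame: the origin (TCP) lies on the centre line of the jaws, within the pads' length; the fingertips stand tip_reach ahead of it and the grasp point (between the pads) lies 2 mm behind it (tip_reach is the distance from the TCP to the fingertips, in m); z points along the fingers, y is the direction in which the jaws open and shut (so a half turn about z gives the same grasp; the last joint's range is limited). The gripper opens to 85 mm and grips with 20 to 120 N. Pads are 22 mm wide; open, the fingers measure 114 mm over their backs; the gripper's body (76 mm by 85 mm) begins 54 mm behind the grasp point. The pads swing forward as they close: fully open they stand 13 mm farther back than shut.
Start: joints at [-71.734, 4.979, 10.078, 95.1, 0, 90], TCP at [0.172, -0.522, 0.212] pointing down, gripper open.
Joint ranges: [-179.16, 179.16], [-48.56, 103.87], [-65.8, 70.77], [-126.05, 130.52], [-82.76, 87.17], [-180, 180]. Speed limits (degrees/s): [127.2, 127.2, 147.25, 180, 180, 180].

## Interface

Orientations are given as [roll, pitch, yaw] about the fixed x, y, z axes, in that order (R = Rz(yaw) Ry(pitch) Rx(roll)).
In Python, from workcell import get_obs, camera, calibration, job_done, tip_reach gives the robot as it stands.
- The arm moves only by the tool apply_moves, never from a script. Its argument "rows" is a list of rows, each a list of 7 numbers: the shift along the world's x, y, z in mm, then the turn, a rotation vector about the world's x, y, z in degrees, then the closure, from 0 (fully open) to 1 (shut). A call has 1 to 20 rows; each row shifts and turns the commanded pose from where the row before left it; what a row does not reach is not made up. A row lasts 1/8 s, in which the tool goes at most 62.5 mm and 10.7 degrees, less where a joint would pass 70% of its speed; a pose out of reach is approached as far as the arm can. A call with a gripper value outside its range is refused whole. The fingers move at their own pace and stop on an object; "grip_force" is the grip in N (left out, the last holds). Time passes only in rows, so rows that do not move let the fingers close. It gives the time, the measured TCP pose, the force and the opening at its end, in the units of the state.
- get_obs(): the state, without advancing time (a new reading comes with each control period).
- camera(name): name is "scene" or "top"; returns the picture (400x640x3 uint8, red, green, blue); there is no depth.
- calibration(name): a dict with "intrinsics" (3x3 intrinsics, pixels), "dist" ([k1, k2, p1, p2, k3] as OpenCV has them; the pictures are not rectified), "T" (4x4, takes a point from camera to world coordinates). Camera axes: x right, y down, z forward; pixel columns grow to the right and rows downward; lengths in m; the calibration is good to about 2 mm. A picture is of the moment at which its call begins. calibration takes no time and is no camera call.
- job_done(): hands the job in, once; it reports no verdict.
The state is a dict: "time": time; "q": joint angles; "qd": joint speeds; "joint_efforts": joint torques, N m; "ee_pos": TCP position; "tcp_rot": TCP orientation; "wrist_force": force on the tool from outside, world axes, zero at the start; "torque": the same for the moment, N m; "opening": finger opening in m.
Only numpy, scipy, OpenCV 4.12 (cv2) and the standard library are available. Lean on these libraries where they do the work, as an engineer would, in place of code of your own. Each camera call takes 0.05 s, during which the arm holds its last target.

## Task

The yellow token in the white two-bay inspection tray is a reject: lift the tray (it has a green grip bar) and tip it on the corner of the yellow token's bay, so that this token slides out through the gap in the rim into the orange-banded carton while the blue token stays in the tray. Then set the tray back flat where it stood on its blue mat and let go. Never touch the tokens with the gripper.

Things in the scene. Friction and masses are not known exactly. Their poses are not given: they have to be found in the camera images.
- tray: White two-bay tray on a 3 mm blue mat; 110 (x, front is -x) x 170 mm (y), 0.16 kg. Origin: underside centre, z up. Floor 4, walls 24 high, divider at y = 0 carrying a green grip bar: 70 long (x), 14 thick (y), 24 to 70 mm up; pinch it 50 up. The only rim gaps are at the outer front corners, (-55, +85) for the +y bay and (-55, -85) for the -y bay: both walls stop 40 short, no sill.
- yellow_token: The reject: yellow plastic disc with a small brass contact, 32 mm in diameter, 9 mm thick, 16 g. It lies flat near the middle of one of the tray's two bays (either one). Origin: centre of its underside. Polished: it starts to slide when the tray is tipped by 13 to 20 degrees; 35 degrees towards the corner empties the bay within about a second.
- blue_token: The good token: the same disc in blue, lying flat near the middle of the tray's other bay. Origin: centre of its underside. It stays in if the tray leans towards the yellow token's gap: it then slides against the divider and front wall.
- carton: The target: open white carton with orange bands and orange rim, fixed to the table, 200 mm (its x) by 160 mm (its y), 50 mm high, walls and floor 4 mm. Origin: centre of its underside, z up. (A carton with grey bands and white cartons of cards elsewhere are bystanders.)
There are look-alikes about, which are no part of the job. Leave any purple look-alike of the tray alone.

How it is judged (in metres and radians):
On the way, in this order (a step that is already met when the one before it is completed fails the run):
1. the tray is lifted and tipped beside or over the orange-banded carton, by at least 9 degrees (angle between tray's own z axis and vertical above 0.15 rad and height (world z) of tray above 0.03 m and horizontal distance between tray and carton below 0.25 m), for 0.1 s.
2. the yellow token lies in the orange-banded carton (x of yellow_token in the frame of carton between -0.1 and 0.1 m and y of yellow_token in the frame of carton between -0.08 and 0.08 m and z of yellow_token in the frame of carton between -0.005 and 0.045 m), for 0.2 s.
At the end, for the whole second after the job is handed in: The yellow token lies in the orange-banded carton, the blue token lies in the tray, and the tray stands level (within 6 degrees) within 40 mm of where it stood at the start, everything at rest (all of step 2 and x of blue_token in the frame of tray between -0.055 and 0.055 m and y of blue_token in the frame of tray between -0.085 and 0.085 m and z of blue_token in the frame of tray between -0.005 and 0.024 m and angle between tray's own z axis and vertical below 0.1 rad and distance of tray from where it was at the start of the episode below 0.04 m and linear speed of tray below 0.02 m/s and linear speed of each of yellow_token, blue_token below 0.05 m/s); the robot touches nothing.
It fails at once if the gripper's fingers touch a token (contact force between the fingers and yellow_token above 0.3 N or contact force between the fingers and blue_token above 0.3 N).
It also fails if it takes over 51 s, if anything falls off the work surface, if the arm or the gripper's body presses on something with over 40 N, if the wrist force passes 120 N, or if a joint passes its speed limit or range.

## Working session

There is one attempt and no reset: what is moved stays moved. The work goes in short steps, Python scripts to look and compute and a tool call to move; the robot and the scene stay as the last step left them, time stands still between calls to the robot, and variables do not carry over. Pictures are saved under pics/ and viewed, and the job is handed in when it is done.

Besides the shell and the picture viewer there is one more tool, called after "Request:" as a command line: name --pt "numbers of a row" for each row, then --argument value for the rest. apply_moves: Moves the arm, as the interface text tells. Its arguments: {"type":"object","properties":{"rows":{"type":"array","items":{"type":"array","items":{"type":"number"}}},"grip_force":{"type":"number"}},"required":["rows"]}

```bash
ls; mkdir -p pics; python3 - <<'E'
from workcell import *
import cv2,numpy as np
for n in("scene","top"):
    cv2.imwrite(f"pics/{n}0.png",camera(n)[:,:,::-1]); c=calibration(n); print(n,np.round(c["intrinsics"],1).tolist(),c["dist"],np.round(c["T"],4).tolist())
o=get_obs();print(o, tip_reach if not callable(tip_reach) else tip_reach())
E
```

```text
pics
scene [[421.9, 0.0, 325.8], [0.0, 421.9, 207.6], [0.0, 0.0, 1.0]] [0.00073742 0.         0.         0.         0.        ] [[0.5866, 0.6752, -0.4472, 0.8725], [0.8099, -0.4907, 0.3214, -0.4235], [-0.0024, -0.5507, -0.8347, 0.8576], [0.0, 0.0, 0.0, 1.0]]
top [[473.2, 0.0, 316.7], [0.0, 473.2, 202.1], [0.0, 0.0, 1.0]] [-0.01995799  0.          0.          0.          0.        ] [[-0.0269, -0.9799, 0.1975, 0.2116], [-0.9995, 0.0292, 0.0089, -0.1352], [-0.0145, -0.1972, -0.9803, 1.1398], [0.0, 0.0, 0.0, 1.0]]
{'time': 0.1, 'q': array([-7.17364144e+01,  5.00721363e+00,  1.00391604e+01,  9.50986009e+01,
        2.51217382e-04,  8.99999425e+01]), 'qd': array([ 0.05064743, -0.07328837,  0.13256502,  0.03561714, -0.13437565,
       -0.09969153]), 'joint_efforts': array([-1.60026935e-03, -5.21561837e+01,  4.65653193e+01,  1.59579160e-02,
       -3.21503865e-05,  4.13343719e-05]), 'ee_pos': array([ 0.17229583, -0.52208302,  0.21096251]), 'tcp_rot': array([-1.79933346e+02, -2.51284147e-04,  1.82636428e+01]), 'wrist_force': array([-0.4156451 , -0.91516331, -0.02192245]), 'torque': array([-0.00096772,  0.00778865, -0.00167986]), 'opening': 0.08518144419764569} 0.017
```

View pics/scene0.png

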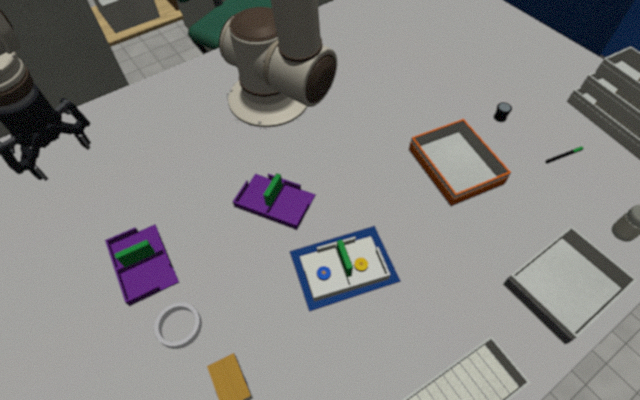

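View pics/top0.png

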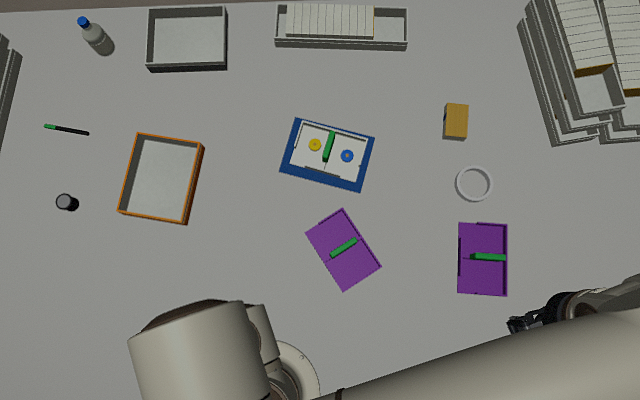

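The white tray is at top (328,152) and scene (345,265). The purple trays at top (343,249) and (482,258) are look-alikes, to be left alone. The orange-rimmed carton is at top (162,178), and the grey-banded one at (187,40) is a bystander. Next I'll enlarge the tray and carton.

```bash
cat > h.py <<'E'
import cv2,numpy as np
from workcell import *
def ray(n,uv):
    c=calibration(n);p=cv2.undistortPoints(np.array(uv,float).reshape(-1,1,2),c["intrinsics"],np.array(c["dist"])).reshape(-1,2)
    T=np.array(c["T"]);d=np.c_[p,np.ones(len(p))]@T[:3,:3].T
    return T[:3,3],d
def onz(n,uv,z):
    o,d=ray(n,uv);return (o+d*((z-o[2])/d[:,2])[:,None])
def proj(n,P):
    c=calibration(n);W=np.linalg.inv(c["T"]);r,_=cv2.Rodrigues(W[:3,:3])
    return cv2.projectPoints(np.array(P,float).reshape(-1,1,3),r,W[:3,3],c["intrinsics"],np.array(c["dist"]))[0].reshape(-1,2)
def mask(im,lo,hi): return cv2.inRange(cv2.cvtColor(im,cv2.COLOR_RGB2HSV),lo,hi)
E
python3 - <<'E'
import cv2,numpy as np
t=cv2.imread("pics/top0.png");s=cv2.imread("pics/scene0.png")
a=cv2.resize(t[105:205,270:390],None,fx=4,fy=4,interpolation=2)
b=cv2.resize(s[220:315,280:410],None,fx=4,fy=4,interpolation=2)[:,:520]
c=np.zeros((400,320,3),np.uint8);c[:]=0
d=cv2.resize(t[125:230,110:210],(320,336),interpolation=2);c[:336]=d
cv2.imwrite("pics/crop1.png",np.hstack([a,c]));cv2.imwrite("pics/crop2.png",b)
E
```

```text
(no output)
```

View pics/crop1.png

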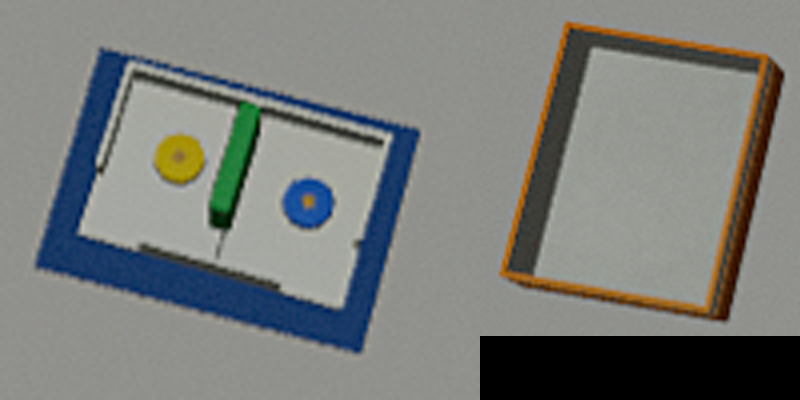

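View pics/crop2.png

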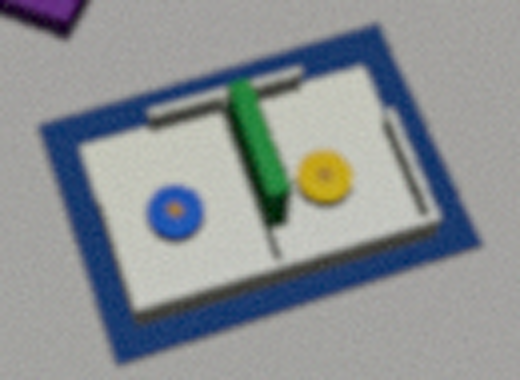

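```bash
python3 - <<'E'
from h import *
for n,roi,croi in(("top",(270,105,390,205),(105,120,215,235)),("scene",(280,220,410,315),(400,110,520,210))):
    im=cv2.cvtColor(cv2.imread(f"pics/{n}0.png"),cv2.COLOR_BGR2RGB)
    def m(lo,hi,r):
        k=np.zeros(im.shape[:2],np.uint8);k[r[1]:r[3],r[0]:r[2]]=255;return mask(im,lo,hi)&k
    for nm,lo,hi,z in(("bar",(45,120,40),(75,255,255),.073),("yel",(22,120,90),(32,255,255),.016),("bluemat",(105,140,60),(120,255,255),.003),("blue",(100,150,170),(115,255,255),.016)):
        k=m(lo,hi,roi);cs,_=cv2.findContours(k,cv2.RETR_EXTERNAL,cv2.CHAIN_APPROX_NONE)
        c=max(cs,key=cv2.contourArea);r=cv2.minAreaRect(c);bx=cv2.boxPoints(r)
        P=onz(n,bx,z);e=P[1]-P[0];f=P[2]-P[1];
        mm=cv2.moments(k,True);cen=onz(n,[[mm['m10']/mm['m00'],mm['m01']/mm['m00']]],z)[0]
        print(n,nm,np.round(cen,4),"box",np.round(P.mean(0)[:2],4),[(round(np.linalg.norm(v),4),round(np.degrees(np.arctan2(v[1],v[0]))%180,1)) for v in(e,f)], bx.round(1).tolist())
    k=m((5,120,60),(18,255,255),croi)
    cs,_=cv2.findContours(k,cv2.RETR_EXTERNAL,cv2.CHAIN_APPROX_NONE);c=max(cs,key=cv2.contourArea)
    h=cv2.convexHull(c);ap=cv2.approxPolyDP(h,3,True).reshape(-1,2)
    print(n,"carton",ap.tolist());print(np.round(onz(n,ap,.05)[:,:2],3).tolist(),np.round(onz(n,ap,0)[:,:2],3).tolist())
E
```

```text
top bar [ 0.5649 -0.1572  0.073 ] box [ 0.5638 -0.1569] [(np.float64(0.072), np.float64(163.3)), (np.float64(0.014), np.float64(71.7))] [[321.6000061035156, 158.0], [329.5, 129.89999389648438], [335.20001220703125, 131.39999389648438], [327.29998779296875, 159.60000610351562]]
top yel [ 0.5845 -0.1237  0.016 ] box [ 0.5841 -0.1236] [(np.float64(0.0274), np.float64(88.2)), (np.float64(0.0286), np.float64(178.4))] [[309.0, 139.0], [320.0, 139.0], [320.0, 150.0], [309.0, 150.0]]
top bluemat [ 0.54   -0.1492  0.003 ] box [ 0.5632 -0.1526] [(np.float64(0.1495), np.float64(164.8)), (np.float64(0.2127), np.float64(72.4))] [[278.70001220703125, 171.0], [293.5, 115.80000305175781], [374.3999938964844, 137.39999389648438], [359.6000061035156, 192.60000610351562]]Traceback (most recent call last):
  File "<stdin>", line 8, in <module>
ValueError: max() iterable argument is empty
```

```bash
python3 - <<'E'
from h import *
for n,roi,croi in(("top",(270,105,390,205),(105,120,215,235)),("scene",(280,220,410,315),(400,110,520,210))):
    im=cv2.cvtColor(cv2.imread(f"pics/{n}0.png"),cv2.COLOR_BGR2RGB)
    def m(lo,hi,r):
        k=np.zeros(im.shape[:2],np.uint8);k[r[1]:r[3],r[0]:r[2]]=255;return mask(im,lo,hi)&k
    for nm,lo,hi,z in(("bar",(45,120,40),(75,255,255),.073),("bartop",(45,120,100),(75,255,255),.073),("yel",(22,120,90),(32,255,255),.016),("bluemat",(105,140,60),(120,255,255),.003),):
        k=m(lo,hi,roi);cs,_=cv2.findContours(k,cv2.RETR_EXTERNAL,cv2.CHAIN_APPROX_NONE)
        if not cs: continue
        c=max(cs,key=cv2.contourArea);r=cv2.minAreaRect(c);bx=cv2.boxPoints(r)
        if nm=="bluemat":
            h=cv2.approxPolyDP(cv2.convexHull(c),3,True).reshape(-1,2).astype(float)
            if len(h)==4: bx=h
        P=onz(n,bx,z);e=P[1]-P[0];f=P[2]-P[1];
        mm=cv2.moments(k,True);cen=onz(n,[[mm['m10']/mm['m00'],mm['m01']/mm['m00']]],z)[0]
        print(n,nm,np.round(cen,4),"box",np.round(P.mean(0)[:2],4),[(round(np.linalg.norm(v),4),round(np.degrees(np.arctan2(v[1],v[0]))%180,1)) for v in(e,f)])
    k=m((5,120,60),(18,255,255),croi)
    cs,_=cv2.findContours(k,cv2.RETR_EXTERNAL,cv2.CHAIN_APPROX_NONE);c=max(cs,key=cv2.contourArea)
    h=cv2.convexHull(c);ap=cv2.approxPolyDP(h,3,True).reshape(-1,2)
    print(n,"carton",ap.tolist());print(np.round(onz(n,ap,.05)[:,:2],3).tolist(),np.round(onz(n,ap,0)[:,:2],3).tolist())
E
```

```text
top bar [ 0.5649 -0.1572  0.073 ] box [ 0.5638 -0.1569] [(np.float64(0.072), np.float64(163.3)), (np.float64(0.014), np.float64(71.7))]
top bartop [ 0.5658 -0.1567  0.073 ] box [ 0.5661 -0.1567] [(np.float64(0.0669), np.float64(162.0)), (np.float64(0.0112), np.float64(70.4))]
top yel [ 0.5845 -0.1237  0.016 ] box [ 0.5841 -0.1236] [(np.float64(0.0274), np.float64(88.2)), (np.float64(0.0286), np.float64(178.4))]
top bluemat [ 0.54   -0.1492  0.003 ] box [ 0.5623 -0.1531] [(np.float64(0.2067), np.float64(73.2)), (np.float64(0.1448), np.float64(162.3))]
top carton [[137, 132], [195, 141], [203, 146], [191, 206], [183, 224], [116, 210]]
[[0.619, 0.309], [0.591, 0.166], [0.578, 0.146], [0.431, 0.171], [0.388, 0.189], [0.426, 0.35]] [[0.638, 0.329], [0.608, 0.179], [0.595, 0.159], [0.441, 0.185], [0.396, 0.204], [0.436, 0.372]]
scene bar [ 0.5725 -0.1621  0.073 ] box [ 0.5729 -0.1622] [(np.float64(0.0156), np.float64(75.8)), (np.float64(0.0781), np.float64(160.2))]
scene bartop [ 0.5682 -0.1582  0.073 ] box [ 0.5677 -0.158 ] [(np.float64(0.0111), np.float64(75.8)), (np.float64(0.0659), np.float64(160.2))]
scene yel [ 0.5868 -0.1243  0.016 ] box [ 0.5871 -0.1238] [(np.float64(0.0266), np.float64(54.0)), (np.float64(0.029), np.float64(141.0))]
scene bluemat [ 0.5686 -0.167   0.003 ] box [ 0.5629 -0.1535] [(np.float64(0.1421), np.float64(163.1)), (np.float64(0.2013), np.float64(73.0))]
scene carton [[463, 119], [509, 173], [454, 194], [412, 138]]
[[0.426, 0.348], [0.619, 0.305], [0.585, 0.153], [0.396, 0.193]] [[0.398, 0.396], [0.604, 0.35], [0.568, 0.188], [0.367, 0.231]]
```

Both views agree:
- **Bar:** centre about (0.566, -0.157), measuring 70x14 mm, with tray yaw about -17.5°.
- **Mat:** centre (0.563, -0.153).
- **Yellow token:** in the +y bay, so its gap is at the front-left corner, facing the carton.
- **Carton:** centre about (0.507, 0.251), with rim sides close to 200x160.

I'll start the approach with a small turn to learn the sign of joint 6.

Request:
apply_moves --pt "20 18 0 0 0 5 0" --pt "30 28 0 0 0 5 0"

```text
time: 0.35
ee_pos: [0.2223, -0.476, 0.2109]
tcp_rot: [-179.9, 0.0, 28.3]
wrist_force: [0.2, -0.3, -0.2]
opening: 0.0853
```

```bash
python3 -c "
from h import *
o=get_obs();print(o['q'].round(1),o['ee_pos'],o['tcp_rot'])"
```

```text
[-65.    1.6   6.5  94.9  -0.   86.7] [ 0.22234391 -0.47602776  0.21089186] [-1.79940583e+02  8.96524338e-05  2.83246842e+01]
```

Yaw equals q1 - q6 + 180, so I'll use yaw 162.5, the same grasp with joint 6 near 2°.

Request:
apply_moves --pt "25 23 0 0 0 9.6 0" --pt "25 23 0 0 0 9.6 0" --pt "25 23 0 0 0 9.6 0" --pt "25 23 0 0 0 9.6 0" --pt "25 23 0 0 0 9.6 0" --pt "25 23 0 0 0 9.6 0" --pt "25 23 0 0 0 9.6 0" --pt "25 23 0 0 0 9.6 0" --pt "25 23 0 0 0 9.6 0" --pt "25 23 0 0 0 9.6 0" --pt "25 23 -15 0 0 9.6 0" --pt "25 23 -20 0 0 9.6 0" --pt "25 23 -26 0 0 9.6 0" --pt "19 20 -20 0 0 9.4 0" --pt "0 0 0 0 0 0 0" --pt "0 0 0 0 0 0 0"

```text
time: 2.35
ee_pos: [0.5661, -0.1576, 0.1309]
tcp_rot: [-180.0, -0.0, 162.3]
wrist_force: [-0.3, -0.4, -0.7]
opening: 0.0856
```

```bash
python3 -c "
from h import *
o=get_obs();print(o['q'].round(1),o['ee_pos'],o['tcp_rot'])
a=cv2.resize(camera('top')[90:220,250:410],None,fx=2.5,fy=2.5);b=cv2.resize(camera('scene')[180:325,260:420],None,fx=2.5,fy=2.5)[:325]
cv2.imwrite('pics/a1.png',np.hstack([a,b])[:,:,::-1])"
```

```text
[-15.5   9.3   5.9  86.6  -0.    2.1] [ 0.56610571 -0.15757328  0.13089699] [-1.79987273e+02 -1.03458455e-02  1.62344012e+02]
```

View pics/a1.png

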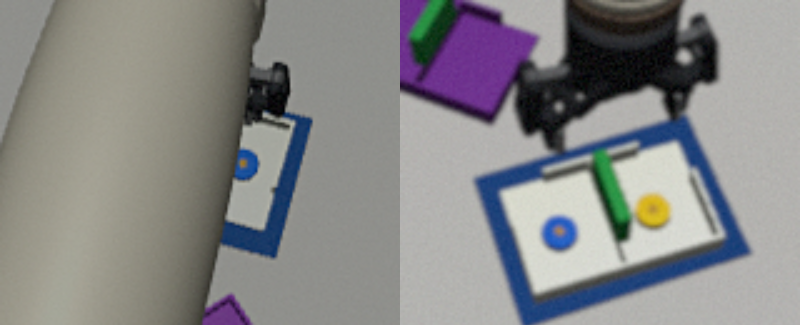

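The open fingers straddle the bar, at (615,195) in the right half. The yellow token is at (652,210) and the blue at (560,232), both well below the fingertip plane (tips at 34 mm or more, token tops at 16 mm). I'll descend and pinch.

Request:
apply_moves --pt "0 0 -20 0 0 0 0" --pt "0 0 -25 0 0 0 0" --pt "0 0 -20 0 0 0 0" --pt "0 0 -13 0 0 0 0" --pt "0 0 0 0 0 0 0" --pt "0 0 0 0 0 0 0.5" --pt "0 0 0 0 0 0 0.7" --pt "0 0 0 0 0 0 1" --pt "0 0 0 0 0 0 1" --pt "0 0 0 0 0 0 1" --pt "0 0 0 0 0 0 1" --pt "0 0 0 0 0 0 1" --pt "0 0 0 0 0 0 1" --pt "0 0 0 0 0 0 1" --grip_force 60

```text
time: 4.2
ee_pos: [0.5668, -0.1577, 0.0534]
tcp_rot: [-180.0, 0.1, 162.5]
wrist_force: [-1.1, -2.2, 5.6]
opening: 0.0
```

```bash
python3 -c "
from h import *
o=get_obs();print(o['q'].round(1),o['ee_pos'],o['opening'],o['wrist_force'])
cv2.imwrite('pics/a2.png',cv2.resize(camera('scene')[180:325,250:430],None,fx=4,fy=4)[:,:,::-1])"
```

```text
[-15.5   9.9  -1.9  78.   -0.    2. ] [ 0.56675934 -0.15766406  0.05336502] 3.0009897513307194e-05 [-1.09240528 -2.19614694  5.55122494]
```

View pics/a2.png

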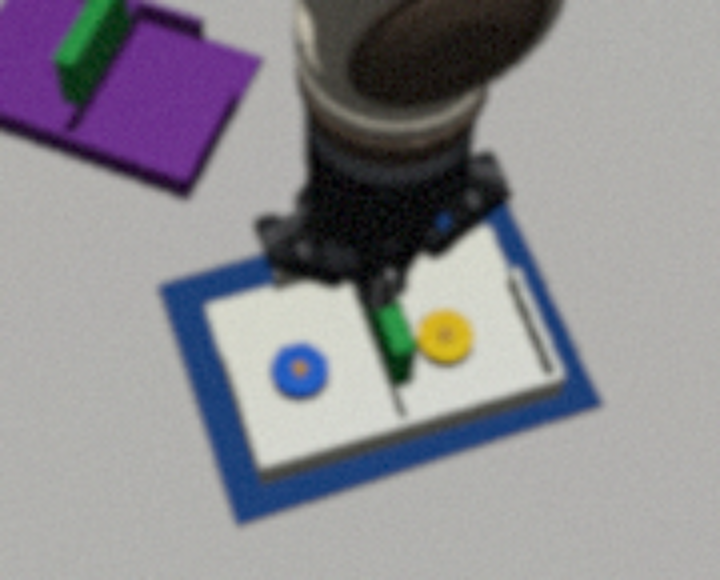

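```bash
python3 -c "
from h import *
o=get_obs();p=o['ee_pos']
print(((proj('scene',[p,p+[0,0,-.017],[p[0],p[1],.073]])-[250,180])*4).round())
im=camera('scene');k=mask(im,(45,120,40),(75,255,255));k[:220]=0;k[:,:300]=0;ys,xs=np.nonzero(k);print(xs.min(),xs.max(),ys.min(),ys.max())
cv2.imwrite('pics/a3.png',cv2.resize(im[230:285,300:390],None,fx=8,fy=8,interpolation=2)[:,:,::-1])
"
```

```text
[[375. 311.]
 [374. 325.]
 [376. 294.]]
343 353 256 274
```

View pics/a3.png

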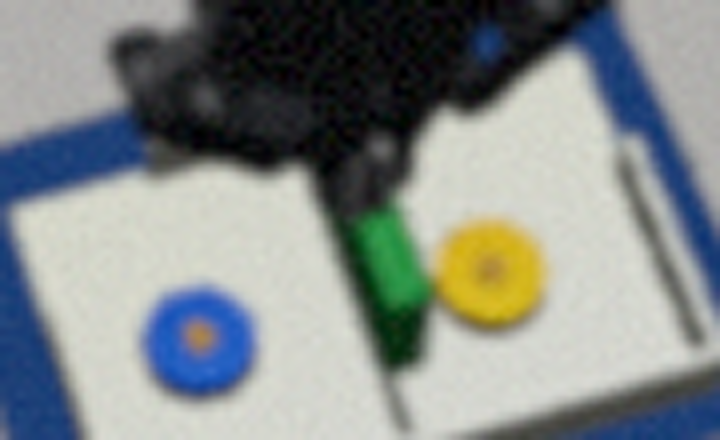

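The opening reads 0 although the fingers appear to straddle the bar, at (375,180) in the crop. A small lift will show whether the bar is really held.

Request:
apply_moves --pt "0 0 5 0 0 0 1" --pt "0 0 10 0 0 0 1" --pt "0 0 10 0 0 0 1" --pt "0 0 5 0 0 0 1" --pt "0 0 0 0 0 0 1"

```text
time: 4.92
ee_pos: [0.5667, -0.1573, 0.0832]
tcp_rot: [180.0, 0.1, 162.5]
wrist_force: [-0.1, -0.5, -0.3]
opening: -0.0003
```

```bash
python3 -c "
from h import *
o=get_obs();print(o['ee_pos'],o['opening'],o['wrist_force'],o['torque'])
im=camera('scene')
cv2.imwrite('pics/a4.png',cv2.resize(im[180:325,250:430],None,fx=4,fy=4,interpolation=2)[:,:,::-1])
"
```

```text
[ 0.56669056 -0.15734819  0.0831575 ] -0.00034371784684008466 [-0.06087111 -0.47807587 -0.29714839] [-0.02951155  0.03773483  0.01748501]
```

View pics/a4.png

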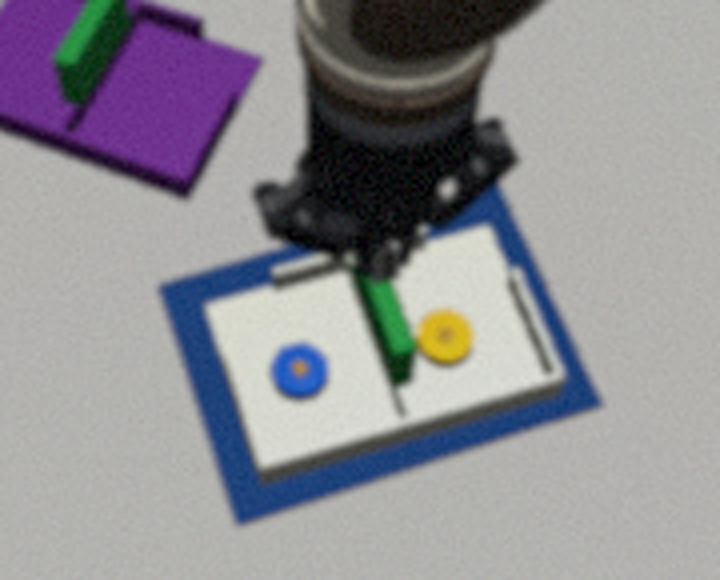

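The bar is not held: the tray did not move and the fingers shut on nothing. I'll check where the fingertips really are against the kinematics.

```bash
python3 -c "
from h import *
u=np.array([np.cos(np.radians(72.5)),np.sin(np.radians(72.5)),0]);p=np.array([.5661,-.1576,.131])
for z in (-.017,-.004): print(z,proj('scene',[p+u*.045+[0,0,z],p-u*.045+[0,0,z]]).round(1).tolist())
p=get_obs()['ee_pos'];print(proj('scene',[p,p+[0,0,-.017],p+[.011,0,-.017]]).round(1).tolist())
im=camera('scene')
cv2.imwrite('pics/a5.png',cv2.resize(im[205:285,300:400],None,fx=7,fy=7,interpolation=2)[:,:,::-1])
"
```

```text
-0.017 [[365.5, 237.5], [323.1, 250.1]]
-0.004 [[366.0, 234.3], [323.1, 247.0]]
[[344.2, 251.1], [343.9, 254.9], [347.1, 258.7]]
```

View pics/a5.png

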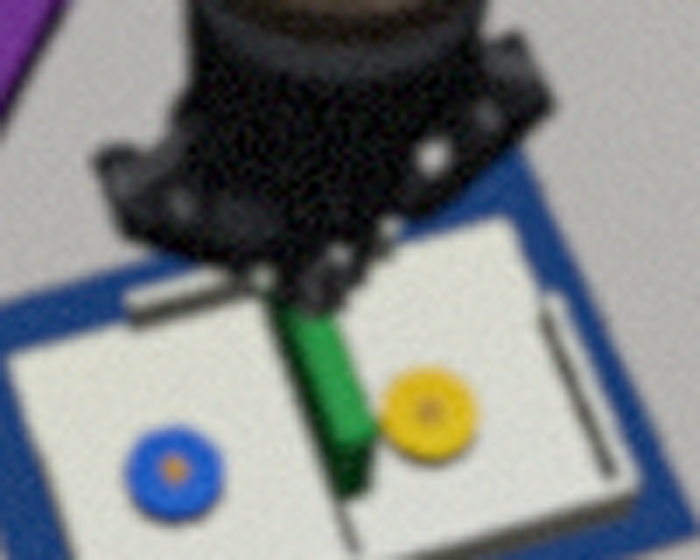

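Measured against the projected pose, the tips appear about 8 px too high in scene, both open (347,233) and shut (346,249). That is roughly 35 mm, which fits the fingers shutting just above the bar top with a 5.6 N touch. I'll probe the bar top gently with shut fingers to get the true tip height.

Request:
apply_moves --pt "0 0 -12 0 0 0 1" --pt "0 0 -11 0 0 0 1" --pt "0 0 0 0 0 0 1" --pt "0 0 0 0 0 0 1"

```text
time: 5.52
ee_pos: [0.5663, -0.1573, 0.0595]
tcp_rot: [-180.0, -0.0, 162.5]
wrist_force: [-0.1, -0.4, -0.1]
opening: 0.0
```

Request:
apply_moves --pt "0 0 -3 0 0 0 1" --pt "0 0 0 0 0 0 1" --pt "0 0 0 0 0 0 1"

```text
time: 5.9
ee_pos: [0.5664, -0.1573, 0.0567]
tcp_rot: [180.0, 0.0, 162.5]
wrist_force: [-0.3, 0.6, 0.1]
opening: 0.0001
```

Request:
apply_moves --pt "0 0 -2 0 0 0 1" --pt "0 0 0 0 0 0 1"

```text
time: 6.15
ee_pos: [0.5663, -0.1573, 0.0544]
tcp_rot: [-180.0, -0.0, 162.5]
wrist_force: [-0.0, 0.7, 0.2]
opening: -0.0001
```

Request:
apply_moves --pt "0 0 -2 0 0 0 1" --pt "0 0 0 0 0 0 1"

```text
time: 6.4
ee_pos: [0.5665, -0.1573, 0.0534]
tcp_rot: [180.0, 0.0, 162.5]
wrist_force: [-2.3, 0.5, 6.3]
opening: -0.0003
```

Contact with the bar top comes at TCP z = 0.054, so the tips stand about 19 mm above the reported TCP, not 17 mm below it. That is a 36 mm error along the tool. To pinch 50 mm up, the tips must be at 0.034, which means a reported z of 0.015. I'll back off, open, descend part way and look.

Request:
apply_moves --pt "0 0 10 0 0 0 1" --pt "0 0 15 0 0 0 1" --pt "0 0 10 0 0 0 0" --pt "0 0 0 0 0 0 0" --pt "0 0 0 0 0 0 0" --pt "0 0 0 0 0 0 0" --pt "0 0 0 0 0 0 0" --pt "0 0 0 0 0 0 0" --pt "0 0 -15 0 0 0 0" --pt "0 0 -15 0 0 0 0" --pt "0 0 -10 0 0 0 0" --pt "0 0 0 0 0 0 0"

```text
time: 7.9
ee_pos: [0.5656, -0.1571, 0.0462]
tcp_rot: [-180.0, -0.1, 162.5]
wrist_force: [0.5, 0.2, 0.0]
opening: 0.085
```

```bash
python3 -c "
from h import *
o=get_obs();print(o['ee_pos'],o['opening'],o['wrist_force'])
im=camera('scene')
cv2.imwrite('pics/a6.png',cv2.resize(im[205:285,300:400],None,fx=7,fy=7,interpolation=2)[:,:,::-1])
"
```

```text
[ 0.56564456 -0.15706636  0.04619471] 0.08504064390392291 [0.52705447 0.20543496 0.02988566]
```

View pics/a6.png

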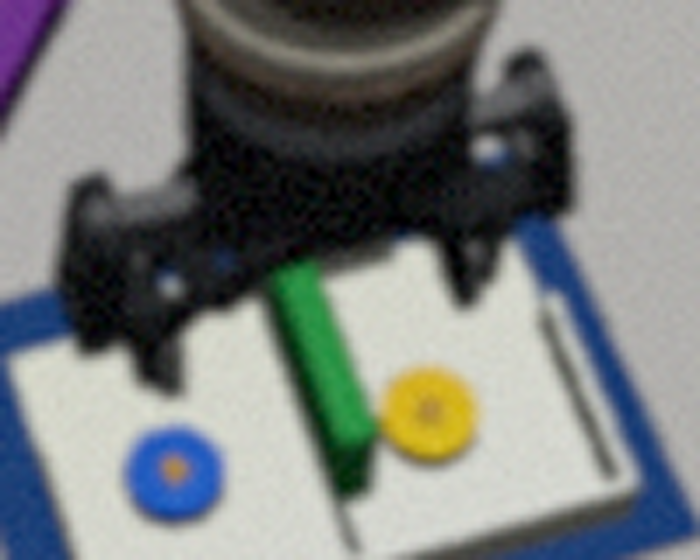

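The open tips are at crop (165,390) and (467,303), scene px (323.6,260.7) and (366.7,248.3). That places them at z of about 0.075, centred on the bar, and confirms the offset. I'll descend to reported z 0.016 and pinch.

Request:
apply_moves --pt "0 0 -10 0 0 0 0" --pt "0 0 -12 0 0 0 0" --pt "0 0 -8 0 0 0 0" --pt "0 0 0 0 0 0 0" --pt "0 0 0 0 0 0 0.5" --pt "0 0 0 0 0 0 0.7" --pt "0 0 0 0 0 0 1" --pt "0 0 0 0 0 0 1" --pt "0 0 0 0 0 0 1" --pt "0 0 0 0 0 0 1" --pt "0 0 0 0 0 0 1" --grip_force 60

```text
time: 9.32
ee_pos: [0.5667, -0.1573, 0.018]
tcp_rot: [180.0, 0.0, 162.5]
wrist_force: [0.4, 0.9, 5.1]
opening: 0.0137
```

```bash
python3 -c "
from h import *
o=get_obs();print(o['ee_pos'],o['opening'],o['wrist_force'])
im=camera('scene')
cv2.imwrite('pics/a7.png',cv2.resize(im[205:285,300:400],None,fx=7,fy=7,interpolation=2)[:,:,::-1])
"
```

```text
[ 0.56665076 -0.15725707  0.01798568] 0.013669774433808032 [0.4484925  0.92403779 5.05293381]
```

View pics/a7.png

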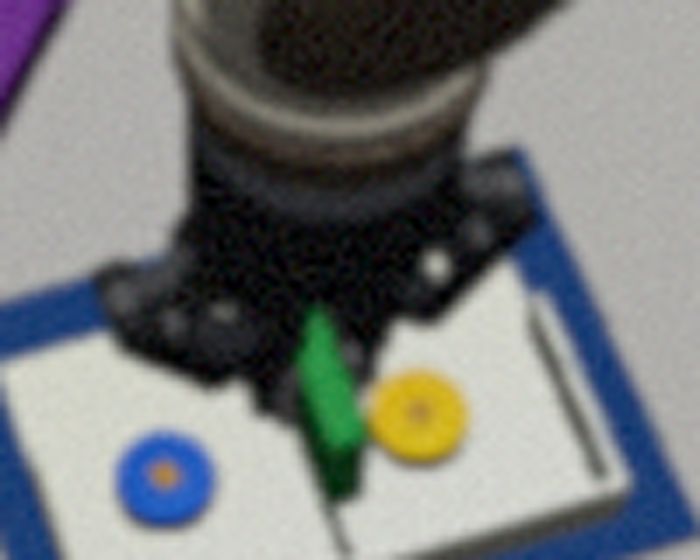

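Opening is 13.7 mm, so the bar is held; the tokens are undisturbed. Lifting now.

Request:
apply_moves --pt "0 0 4 0 0 0 1" --pt "0 0 10 0 0 0 1" --pt "0 0 18 0 0 0 1" --pt "0 0 22 0 0 0 1" --pt "-1 6 22 0 0 0 1" --pt "-1 12 20 0 0 0 1" --pt "-2 18 16 0 0 0 1" --pt "-2 23 10 0 0 0 1" --pt "-2 26 5 0 0 0 1" --pt "-2 28 0 0 0 0 1" --pt "-2 28 0 0 0 0 1" --pt "-2 28 0 0 0 0 1" --pt "-2 28 0 0 0 0 1" --pt "-2 28 0 0 0 0 1" --pt "-2 26 0 0 0 0 1" --pt "-2 22 0 0 0 0 1" --pt "-2 15 0 0 0 0 1" --pt "-1 8 0 0 0 0 1" --pt "-1 5 0 0 0 0 1" --pt "0 0 0 0 0 0 1" --grip_force 90

```text
time: 11.88
ee_pos: [0.5403, 0.1436, 0.1446]
tcp_rot: [-180.0, -0.0, 162.5]
wrist_force: [0.1, -0.5, -1.5]
opening: 0.0131
```

```bash
python3 -c "
from h import *
o=get_obs();print(o['q'].round(1),o['ee_pos'],o['opening'],o['wrist_force'])
cv2.imwrite('pics/a8.png',np.vstack([camera('scene')[60:300,200:560],camera('top')[40:260,80:440]])[:,:,::-1])
"
```

```text
[14.9  5.4  3.1 87.7 -0.  32.4] [0.54032531 0.14360174 0.14458269] 0.013061266400016374 [ 0.11628656 -0.50655197 -1.54881075]
```

View pics/a8.png

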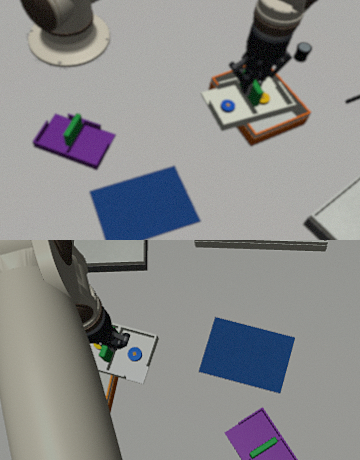

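The tray hangs level over the near side of the carton, with both tokens in their bays (yellow at (264,98), blue at (228,105)). The mat is empty. Next I'll tip about 36° towards the yellow gap, direction 117.5°, axis (-0.887, -0.46).

Request:
apply_moves --pt "0 0 0 -2 -1 0 1" --pt "0 0 0 -4 -2.1 0 1" --pt "0 0 0 -4 -2.1 0 1" --pt "0 0 0 -4.5 -2.3 0 1" --pt "0 0 0 -4.5 -2.3 0 1" --pt "0 0 0 -4.5 -2.3 0 1" --pt "0 0 0 -4.5 -2.3 0 1" --pt "0 0 0 -4 -2.1 0 1" --pt "0 0 0 0 0 0 1" --pt "0 0 0 0 0 0 1" --pt "0 0 0 0 0 0 1" --pt "0 0 0 0 0 0 1" --pt "0 0 0 0 0 0 1" --pt "0 0 0 0 0 0 1" --pt "0 0 0 0 0 0 1"

```text
time: 13.85
ee_pos: [0.5404, 0.1437, 0.1446]
tcp_rot: [-152.7, 24.5, 168.5]
wrist_force: [-0.4, 0.4, -2.1]
opening: 0.0131
```

```bash
python3 -c "
from h import *
o=get_obs();print(o['q'].round(1),o['ee_pos'],o['tcp_rot'],o['opening'],o['wrist_force'])
a=cv2.resize(camera('scene')[80:240,370:550],None,fx=2.2,fy=2.2);b=cv2.resize(camera('top')[90:250,90:270],None,fx=2.2,fy=2.2)
cv2.imwrite('pics/a9.png',np.hstack([a,b])[:,:,::-1])
"
```

```text
[ 33.5   5.8  -2.9  85.8 -35.8  52.4] [0.54037166 0.14373471 0.1445658 ] [-152.73162663   24.47049571  168.4891306 ] 0.013140170060876748 [-0.40283019  0.40486017 -2.07559139]
```

View pics/a9.png

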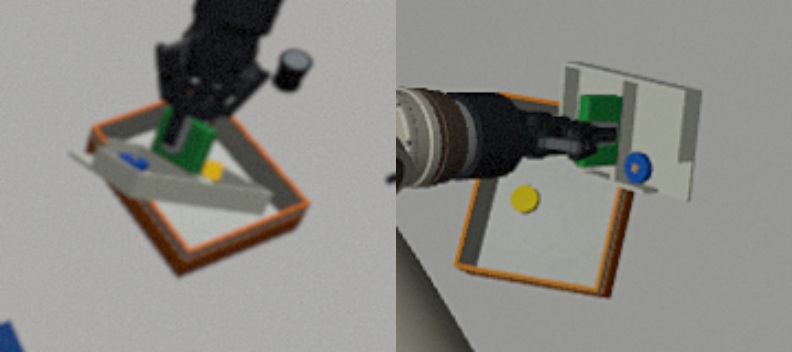

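The yellow token now lies in the carton at top-crop (525,198). The blue one rests against the divider and front wall at (637,167). I'll level the tray and go back.

Request:
apply_moves --pt "0 0 3 2 1 0 1" --pt "0 0 5 4 2.1 0 1" --pt "0 0 5 4 2.1 0 1" --pt "0 0 5 4.5 2.3 0 1" --pt "0 0 2 4.5 2.3 0 1" --pt "0 0 0 4.5 2.3 0 1" --pt "0 0 0 4.5 2.3 0 1" --pt "0 0 0 4 2.1 0 1" --pt "0 0 0 0 0 0 1" --pt "0 0 0 0 0 0 1"

```text
time: 15.2
ee_pos: [0.5405, 0.1436, 0.1648]
tcp_rot: [-180.0, 0.1, 162.5]
wrist_force: [-0.4, 0.0, -2.2]
opening: 0.0125
```

Request:
apply_moves --pt "1 -5 0 0 0 0 1" --pt "1 -10 0 0 0 0 1" --pt "1 -16 0 0 0 0 1" --pt "2 -22 0 0 0 0 1" --pt "2 -26 0 0 0 0 1" --pt "2 -28 0 0 0 0 1" --pt "2 -28 0 0 0 0 1" --pt "2 -28 0 0 0 0 1" --pt "2 -28 0 0 0 0 1" --pt "2 -28 -4 0 0 0 1" --pt "2 -26 -9 0 0 0 1" --pt "2 -22 -14 0 0 0 1" --pt "2 -16 -18 0 0 0 1" --pt "2 -11 -18 0 0 0 1" --pt "1 -5 -18 0 0 0 1" --pt "0 -2 -18 0 0 0 1" --pt "0 0 -12 0 0 0 1" --pt "0 0 -6 0 0 0 1" --pt "0 0 0 0 0 0 1" --pt "0 0 0 0 0 0 1"

```text
time: 17.7
ee_pos: [0.5668, -0.1572, 0.0483]
tcp_rot: [180.0, 0.1, 162.5]
wrist_force: [-0.0, -0.0, -1.8]
opening: 0.0129
```

```bash
python3 -c "
from h import *
o=get_obs();print(o['q'].round(1),o['ee_pos'],o['tcp_rot'],o['opening'],o['wrist_force'])
a=cv2.resize(camera('scene')[200:320,270:420],None,fx=2.6,fy=2.6);b=cv2.resize(camera('top')[100:220,240:390],None,fx=2.6,fy=2.6)
cv2.imwrite('pics/b1.png',np.hstack([a,b])[:,:,::-1])
"
```

```text
[-15.5  10.   -2.4  77.5  -0.    2. ] [ 0.56678459 -0.15723791  0.04832623] [1.79999235e+02 6.29300567e-02 1.62479910e+02] 0.012862373678456005 [-0.03305114 -0.0044304  -1.78410626]
```

View pics/b1.png

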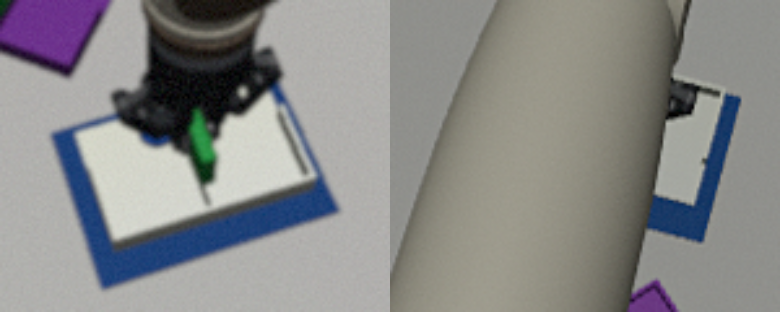

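The tray is level and 30 mm above its mat, and the blue token shows at (150,135). I'll lower it gently and release.

Request:
apply_moves --pt "0 0 -5 0 0 0 1" --pt "0 0 -9 0 0 0 1" --pt "0 0 -7 0 0 0 1" --pt "0 0 -4 0 0 0 1" --pt "0 0 -3 0 0 0 1" --pt "0 0 0 0 0 0 1"

```text
time: 18.55
ee_pos: [0.5663, -0.1573, 0.0194]
tcp_rot: [180.0, -0.0, 162.5]
wrist_force: [0.3, -0.0, -2.6]
opening: 0.0131
```

Request:
apply_moves --pt "0 0 -1 0 0 0 1" --pt "0 0 -1 0 0 0 1" --pt "0 0 0 0 0 0 1"

```text
time: 18.92
ee_pos: [0.5666, -0.1573, 0.0181]
tcp_rot: [180.0, 0.0, 162.5]
wrist_force: [-1.2, 0.0, 2.6]
opening: 0.0128
```

Contact with the mat shows as +2.6 N, at the same height it was picked from. Now I'll open and retreat straight up.

Request:
apply_moves --pt "0 0 0 0 0 0 0.6" --pt "0 0 0 0 0 0 0" --pt "0 0 0 0 0 0 0" --pt "0 0 0 0 0 0 0" --pt "0 0 0 0 0 0 0" --pt "0 0 0 0 0 0 0" --pt "0 0 5 0 0 0 0" --pt "0 0 15 0 0 0 0" --pt "0 0 25 0 0 0 0" --pt "0 0 30 0 0 0 0" --pt "0 0 30 0 0 0 0" --pt "0 0 30 0 0 0 0"

```text
time: 20.42
ee_pos: [0.5664, -0.1573, 0.155]
tcp_rot: [180.0, 0.1, 162.5]
wrist_force: [-0.3, 0.1, -0.2]
opening: 0.0853
```

Request:
apply_moves --pt "-10 -20 0 0 0 0 0" --pt "-20 -30 0 0 0 0 0" --pt "-20 -30 0 0 0 0 0" --pt "-20 -30 0 0 0 0 0" --pt "-20 -30 0 0 0 0 0" --pt "-20 -30 0 0 0 0 0" --pt "-10 -20 0 0 0 0 0" --pt "0 0 0 0 0 0 0" --pt "0 0 0 0 0 0 0"

```text
time: 21.55
ee_pos: [0.4467, -0.3469, 0.1533]
tcp_rot: [180.0, 0.0, 162.5]
wrist_force: [0.7, 0.1, -0.2]
opening: 0.085
```

```bash
python3 -c "
from h import *
o=get_obs();print(o['time'],o['ee_pos'],o['opening'],o['wrist_force'])
A=camera('scene');B=camera('top')
cv2.imwrite('pics/c1s.png',A[:,:,::-1]);cv2.imwrite('pics/c1t.png',B[:,:,::-1])
for n,im,roi,cr in(('top',B,(270,105,390,205),(105,120,215,235)),('scene',A,(280,220,410,315),(400,110,520,210))):
  for nm,lo,r,z in(('bartop',(45,120,100),roi,.073),('yel',(22,120,90),cr,.013)):
    k=mask(im,lo,(75 if nm=='bartop' else 32,255,255));q=np.zeros_like(k);q[r[1]:r[3],r[0]:r[2]]=k[r[1]:r[3],r[0]:r[2]]
    m=cv2.moments(q,True);print(n,nm,m['m00'],onz(n,[[m['m10']/m['m00'],m['m01']/m['m00']]],z).round(4) if m['m00'] else None)
cv2.imwrite('pics/c1.png',np.vstack([np.hstack([A[90:330,260:560]]),B[100:340,100:400]])[:,:,::-1])
"
```

```text
21.55 [ 0.44672211 -0.34693058  0.15326113] 0.08496424375255139 [ 0.67161194  0.08666992 -0.22892619]
top bartop 128.0 [[ 0.5663 -0.1576  0.073 ]]
top yel 123.0 [[0.5068 0.2901 0.013 ]]
scene bartop 152.0 [[ 0.5685 -0.1593  0.073 ]]
scene yel 85.0 [[0.5088 0.2888 0.013 ]]
```

View pics/c1.png

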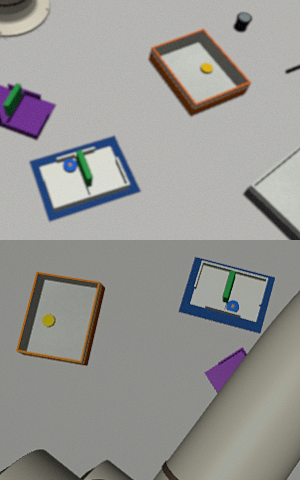

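The yellow token is in the carton at (0.507, 0.290). The blue token lies in the tray by the divider and front wall. The tray is back within about 1 mm of where it stood and level, and the gripper is clear. I'll hand in.

```bash
python3 -c "
from workcell import *
print(job_done())"
```

```text
the job is handed in; nothing more can be done
None
```

The job is handed in. The yellow token is in the orange-banded carton, the blue token is still in the white tray, and the tray is back on its mat. I pinched the green bar, carried the tray level to the carton and tipped it about 36° towards the yellow gap. Then I levelled it, set it down and let go.

**Last checks (21.6 s on the clock):**
- Both cameras put the yellow token at about (0.508, 0.289), inside the carton.
- The blue token is in its bay, against the divider and front wall.
- The bar is within about 1.5 mm of its starting place, and the tray looks flat on its mat.
- The gripper is open and clear, and the wrist force is about 0.7 N, which is sensor noise.

**What failed or disagreed:**
- **First pinch missed:** it closed on nothing, with the opening reading 0. The camera and a light touch of about 6 N on the bar top showed the fingertips about 19 mm behind the reported TCP, not 17 mm ahead as stated. I corrected for that 36 mm, and the second pinch held at a 13.7 mm opening.
- **Tray nudged:** the second pinch shifted the tray by about 1 to 3 mm, well inside the 40 mm allowed.

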